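# Roll the gas cylinder into its bench cradle and shut the keeper

## Robot

A 6-joint arm with a two-finger parallel gripper is mounted at the origin on a cart in front of the work surface, level with it; the furniture and walls round the work are solid. World frame = base frame: x ahead of the robot, y to its left, z up, the work surface at z = 0. Lengths are in m, angles in rad, forces in N, time in s.
With the tool pointing down it reaches from about 0.35 to 0.775 m from the base axis. Payload 7.3 kg.
Tool frame: the origin (TCP) lies on the mounting face of the last link; the fingertips stand 178 mm ahead of it and the grasp point (between the pads) lies 159 mm ahead of it (robot.tcp_to_tips is the distance from the TCP to the fingertips, in m); z points along the fingers, y is the direction in which the jaws open and shut (so a half turn about z gives the same grasp; the last joint's range is limited). The gripper opens to 92 mm and grips with 3 to 60 N. Pads are 19 mm wide; open, the fingers measure 130 mm over their backs; the gripper's body (75 mm by 190 mm) begins 47 mm behind the grasp point.
Start: joints at [-1.374, 0.342, 1.524, -0, 1.275, -0.146], TCP at [0.176, -0.494, 0.405] pointing down, gripper open.
Joint ranges: [-2.53, 2.53], [-0.77, 2.02], [0.04, 2.7], [-1, 4.14], [0.28, 2.66], [-3.11, 3.11]. Speed limits (rad/s): [2.57, 2.57, 3.14, 3.14, 3.14, 3.14].

## Interface

Orientations are given as [roll, pitch, yaw] about the fixed x, y, z axes, in that order (R = Rz(yaw) Ry(pitch) Rx(roll)).
In Python, from cell import robot, viewer gives the robot as it stands.
- The arm moves only by the shell command python3 -m creep 'ROWS' [OPENING] [FORCE]. ROWS is JSON, a list that holds one entry, the list of rows, each a list of 6 numbers: the shift along the world's x, y, z in mm, then the turn, a rotation vector about the world's x, y, z in degrees. A call has 1 to 5 rows; each row shifts and turns the pose as measured when the row begins; what a row does not reach is not made up. A row lasts 1/12 s, in which the tool goes at most 41.7 mm and 7.16 degrees, less where a joint would pass 70% of its speed; a pose out of reach is approached as far as the arm can. A call with a gripper value outside its range is refused whole. OPENING is the closure, from -1 (fully open) to 1 (shut), set as the call begins (- or left out, the last holds). The fingers move at their own pace and stop on an object; FORCE is the grip in N (left out, the last holds). Time passes only in rows, so rows that do not move let the fingers close. It gives the time, the measured TCP pose, the force and the opening at its end, in the units of the state.
- robot.observe(): the state, without advancing time (a new reading comes with each control period).
- viewer.read_camera(name): name is "scene" or "top" or "wrist"; returns the picture (400x640x3 uint8, blue, green, red); there is no depth.
- viewer.camera_model(name): a dict with "fx", "fy", "cx", "cy" (pixels), "pose" (4x4, takes a point from camera to world coordinates); the wrist camera has in their place "mount" (4x4, takes a point from camera to tool coordinates, whose origin is the TCP and whose axes are the flange's). Camera axes: x right, y up, looking along -z (the intrinsics and any distortion apply to the point x, -y, -z); pixel columns grow to the right and rows downward; lengths in m; the calibration is good to about 2 mm. A picture is of the moment at which its call begins: read the wrist's pose just before it. camera_model takes no time and is no camera call.
- robot.hand_in(): hands the job in, once; it reports no verdict.
The state is a dict: "time": time; "qpos": joint angles; "qvel": joint speeds; "joint_efforts": joint torques, N m; "tool_pos": TCP position; "tool_rot": TCP orientation; "contact_force": force on the tool from outside, world axes, zero at the start; "torque": the same for the moment, N m; "opening": finger opening in m.
Only numpy, scipy, OpenCV 4.12 (cv2) and the standard library are available. Lean on these libraries where they do the work, as an engineer would, in place of code of your own. Each camera call takes 0.05 s, during which the arm holds its last target. There are 200 camera calls.

## Task

Park the aluminium gas cylinder that lies on the bench: it is too wide to grip, so roll it along the bench, slowly and without lifting it, over the low threshold strip until it has dropped into the cradle and lies square against both rubber bumpers. Then swing the keeper bar with the black ball knob over it, fully down, and let go; leave the other things on the bench where they are.

Things in the scene. Friction and masses are not known exactly. Their poses are not given: they have to be found in the camera images.
- gas_cylinder: Bare aluminium gas cylinder lying on the bench, white label, green band; brass neck with black cap (33 mm long) at its +y end. Body 89 mm in diameter, 190 mm long (straight part y = -82 to +63 mm), 0.55 to 0.9 kg; rolls easily. Origin mid-body on its axis, 44.5 mm above the bench while it lies there (top at 89 mm). y runs along the level axis; x and z turn with it as it rolls.
- cradle: Fixed bench cradle: grey sheet under 1 mm thick, bright threshold strip, blue bracket with two rubber bumpers. Origin on the bench (z = 0) under the seat: a cylinder that is home has its axis above it, parallel to the cradle's y. The cylinder rolls in along +x. Bracket at x = +50 to +96, y = +-74 mm, 72 mm high (hinge lugs at its middle, y = +-22 mm, 88 mm high).
- strip_crest (a point): Middle of the crest of the half-round threshold strip, at the cradle's x = -14.8 mm, z = 2 mm; the strip runs 70 mm along the cradle's y, 9 mm wide. The cylinder meets it when its axis is at the cradle's x = -29 mm, rises 2 mm up to x = -14.8 mm, then drops by itself into the seat; left on the slope it rolls back. Rolled from on top it needs 5 to 10 N of pressure to climb without slipping.
- bumper_faces (a point): Midway between the two black rubber bumpers (24 mm discs at the cradle's y = +-43 mm, 46 mm high) that stop the cylinder; their faces stand at the cradle's x = +44.5 mm.
- keeper (a joint): Keeper: bent 9 mm steel bar with a black ball knob, hinged on the bracket about an axis parallel to the cradle's y. 0 rad: fully down, arched over the seated cylinder with 3 mm to spare. Grows as it swings up and back, to 2.4; starts open, leaning back (2.05 to 2.38). Stiff enough to stay where it is left; 1 to 2 N at the knob swings it. It cannot shut on a cylinder that is not home.
- keeper_hinge (a point): Fixed point on the keeper's hinge axis: in the cradle's frame x = +58, y = 0, z = +79 mm.
- keeper_knob (a point): Centre of the keeper's black ball knob, 22 mm in diameter, 135 mm from the hinge axis. At keeper angle q it lies from the hinge by 135 mm x (-cos q) along the cradle's x and by 135 mm x sin q in height: up and behind the bracket when open; level with the hinge and 77 mm before the seat when shut.
- timer: White kitchen-style bench timer, 62 x 64 x 18 mm, lying on the bench; bystander. Origin at the centre of its underside.
- pen: Red pen, 145 mm long, 12 mm thick, lying on the bench; bystander. Origin at the middle of its underside.
- glass_beaker: Small clear glass beaker, 59 mm wide, 66 mm tall, upright on the bench; bystander. Origin at the centre of its underside.
- vial: Glass sample vial with red cap, 21 mm wide, 45 mm tall, upright; bystander. Origin at the centre of its underside.

How it is judged:
By the outcome, as a careful person would: the job done as asked, in the order asked, and still so for the second after the job is handed in, with the robot touching nothing.
It also fails if it takes over 70 s, if anything falls off the work surface, if the arm or the gripper's body presses on something with over 40 N, if the wrist force passes 120 N, or if a joint passes its speed limit or range.

## Working session

There is one attempt and no reset: what is moved stays moved. The work goes in short steps, Python scripts to look and compute and a shell command to move; the robot and the scene stay as the last step left them, time stands still between calls to the robot, and variables do not carry over. Pictures are saved under pics/ and viewed, about 8 in all and at most 12, crops included, and the job is handed in when it is done.

```bash
mkdir -p pics; ls
cat > h.py <<'E'
import numpy as np, cv2
from cell import robot, viewer
def ray(name,u,v):
    m=viewer.camera_model(name); P=np.array(m["pose"])
    d=np.array([(u-m["cx"])/m["fx"],-(v-m["cy"])/m["fy"],-1.0])
    return P[:3,3],P[:3,:3]@d
def onplane(name,u,v,z):
    o,d=ray(name,u,v); return o+d*(z-o[2])/d[2]
def proj(name,p):
    m=viewer.camera_model(name); P=np.linalg.inv(np.array(m["pose"])); c=P[:3,:3]@np.array(p)+P[:3,3]
    return m["cx"]+m["fx"]*c[0]/-c[2], m["cy"]-m["fy"]*c[1]/-c[2]
E
python3 - <<'E'
from h import *
for n in("scene","top"):
    m=viewer.camera_model(n); print({k:(np.round(v,4).tolist() if k=="pose" else v) for k,v in m.items()})
    cv2.imwrite(f"pics/{n}0.png",viewer.read_camera(n))
print(robot.observe())
E
```

```text
pics
{'fx': 362.42395763665183, 'fy': 362.42395763665183, 'cx': 321.7319956001911, 'cy': 205.94234478012308, 'pose': [[-0.8849, 0.1901, -0.4253, 0.1744], [-0.4657, -0.3865, 0.7961, 0.7817], [-0.0131, 0.9025, 0.4306, 0.4791], [0.0, 0.0, 0.0, 1.0]]}
{'fx': 483.7704628727169, 'fy': 483.7704628727169, 'cx': 313.4757044735984, 'cy': 196.41729998591023, 'pose': [[-0.0248, 0.9921, -0.1229, 0.424], [-0.9997, -0.0243, 0.0057, 0.0321], [0.0026, 0.123, 0.9924, 1.4336], [0.0, 0.0, 0.0, 1.0]]}
{'time': 0.1, 'qpos': array([-1.37402619e+00,  3.42658155e-01,  1.52486402e+00, -2.98043303e-05,
        1.27539077e+00, -1.46003533e-01]), 'qvel': array([-9.74990892e-04, -1.81047784e-03, -3.33265923e-03, -9.17375544e-04,
        1.73668009e-03, -8.93305483e-05]), 'joint_efforts': array([ 2.13184561e-03, -4.32004058e+01, -2.44694942e+01,  7.19566480e-02,
        5.26614266e-02, -6.42756709e-05]), 'tool_pos': array([ 0.17644819, -0.49435239,  0.40413171]), 'tool_rot': array([-3.14028226e+00, -1.63885046e-04,  3.42782257e-01]), 'contact_force': array([-0.79404977,  0.22077554,  0.4004649 ]), 'torque': array([ 0.01582976, -0.012405  ,  0.01866388]), 'opening': 0.09164361129888639}
```

View pics/top0.png

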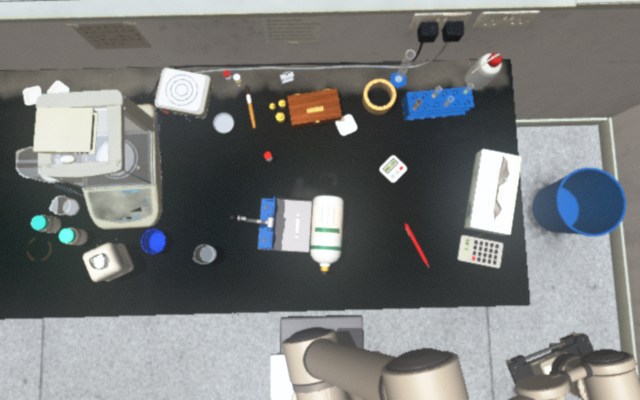

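View pics/scene0.png

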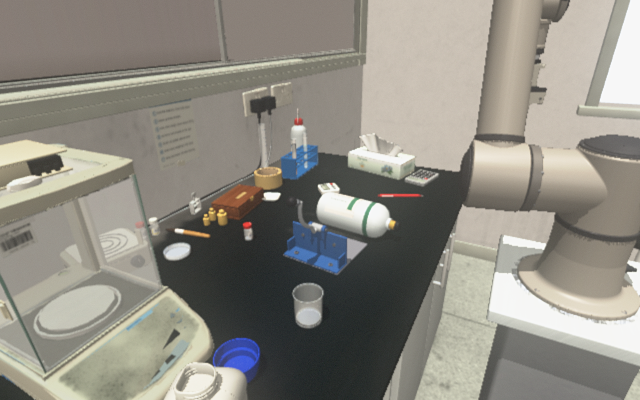

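Top: the cylinder is at about (327,228) with its neck toward the robot. The cradle bracket is at (266,223) to its left (world +y), and the keeper leans back to (235,218). The timer is at (393,168), the pen at (416,245), the beaker at (204,254) and the vial at (268,156). Scene: it shows the same layout, with nothing in the way of the roll.

Run:
```python
from h import *
t=viewer.read_camera("top"); s=viewer.read_camera("scene")
a=cv2.resize(t[180:290,210:360],None,fx=5,fy=5,interpolation=cv2.INTER_CUBIC)
cv2.imwrite("pics/crop1.png",a)
hsv=cv2.cvtColor(t,cv2.COLOR_BGR2HSV)
def rect(mask,name):
    n,l,st,c=cv2.connectedComponentsWithStats(mask.astype(np.uint8)); 
    i=1+np.argmax(st[1:,4]); p=np.argwhere(l==i)[:,::-1].astype(np.float32)
    r=cv2.minAreaRect(p); print(name,st[i],np.round(cv2.boxPoints(r),1).tolist(),np.round(r[2],1)); return p
roi=np.zeros(t.shape[:2],bool); roi[180:290,220:360]=1
b=rect(roi&(hsv[...,0]>100)&(hsv[...,0]<120)&(hsv[...,1]>130)&(hsv[...,2]>60),"blue")
c=roi.copy(); c[:,:311]=0
c&=(t.max(2)>90)
p=rect(c,"cyl")
sh=roi.copy(); sh[:,311:]=0; sh&=(hsv[...,1]<60)&(t.max(2)>80); sh[:,:276]=0
rect(sh,"sheet")
for v in range(196,276,6):
    us=p[p[:,1]==v][:,0]; print(v,us.min() if len(us) else None,us.max() if len(us) else None)
```

```text
blue [258 224  16  25 291] [[257.79998779296875, 247.8000030517578], [259.6000061035156, 223.8000030517578], [273.5, 224.89999389648438], [271.70001220703125, 248.89999389648438]] 4.4
cyl [ 311  194   33   80 2205] [[311.0, 194.0], [343.0, 194.0], [343.0, 273.0], [311.0, 273.0]] 90.0
sheet [ 276  198   35   59 1864] [[276.0, 198.0], [310.0, 198.0], [310.0, 256.0], [276.0, 256.0]] 90.0
196 314.0 339.0
202 311.0 343.0
208 311.0 343.0
214 311.0 343.0
220 311.0 342.0
226 311.0 342.0
232 311.0 342.0
238 311.0 341.0
244 311.0 341.0
250 311.0 340.0
256 311.0 340.0
262 316.0 334.0
268 320.0 328.0
274 None None
```

View pics/crop1.png

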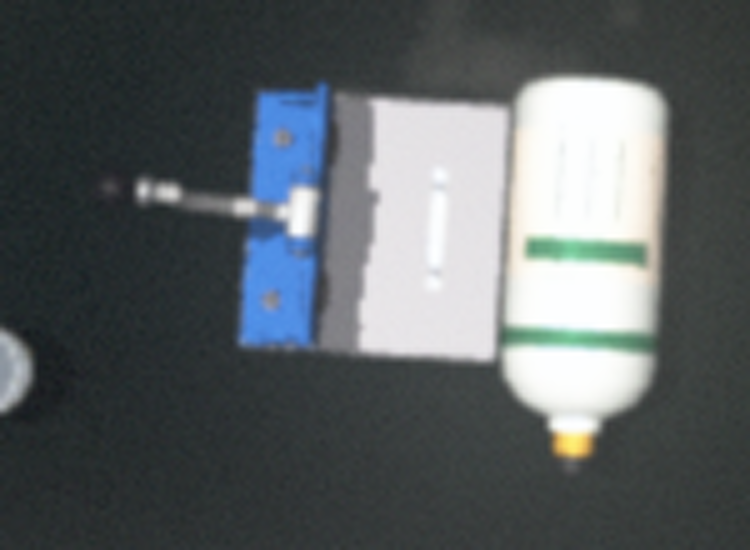

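The crop shows the strip running from crop (440,172) to (432,288), the sheet's right edge from (508,105) to (495,360), and the cylinder's sides nearly parallel to it. The keeper bar runs back to the knob at about (110,187).

Run:
```python
from h import *
f=lambda X,Y:(210+X/5-.4,180+Y/5-.4)
P=lambda X,Y,z:onplane("top",*f(X,Y),z)
a,b=P(440,172,.002),P(432,288,.002); print("strip",a,b,np.linalg.norm(a-b))
e1,e2=P(508,105,.001),P(495,360,.001); print("sheet edge",e1,e2,np.linalg.norm(e1-e2), e2-e1)
g=P(256,92,.072),P(240,346,.072),P(327,88,.072),P(313,350,.072); print("bracket",*g)
ys=[(e2-e1),(g[1]-g[0]),(g[3]-g[2]),(b-a)]
for y in ys: print("dir deg",np.degrees(np.arctan2(y[1],y[0])))
y=e2-e1; y/=np.linalg.norm(y); y[2]=0; z=np.array([0,0,1]); x=np.cross(y,z); 
print("y",y,"x",x)
S=(a+b)/2; O=S+x*.0148; O[2]=0; print("origin from strip",O)
F=lambda p:(np.dot(p-O,x)*1e3,np.dot(p-O,y)*1e3)
for q in g: print("bracket in cradle",F(q))
for q in (e1,e2,a,b): print(F(q))
# cylinder: bisect side pixel lines
for L,R in (((515,120),(668,120)),((508,240),(661,240)),((502,350),(656,350))):
    l,r=P(*L,.0445),P(*R,.0445); m=(l+r)/2; print("cyl",m,F(m),np.dot(r-l,x)*1e3)
print("cyl ends", F(P(590,78,.0445)),F(P(572,470,.0445)))
# knob: top ray, solve for q in plane through hinge; 
H=O+x*.058+z*.079
o,d=ray("top",*f(110,187))
for q in np.arange(2.0,2.42,.05):
    K=H+.135*(-np.cos(q)*x+np.sin(q)*z); print(round(q,2),K.round(3),np.round((np.array(proj("top",K))-[210-.4,180-.4])*5,0),np.round(proj("scene",K)))
```

```text
strip [0.54991395 0.07238412 0.002     ] [0.48137274 0.07853148 0.002     ] 0.06881633247212753
sheet edge [0.58906304 0.03105709 0.001     ] [0.43825339 0.04236768 0.001     ] 0.15123319464152177 [-0.15080965  0.01131059  0.        ]
bracket [0.59180017 0.17372395 0.072     ] [0.44886655 0.18430896 0.072     ] [0.59309799 0.13346595 0.072     ] [0.44562921 0.14351684 0.072     ]
dir deg 175.7108968726376
dir deg 175.7646654954276
dir deg 176.10097670078312
dir deg 174.8749412518999
y [-0.99719938  0.07478907  0.        ] x [ 0.07478907  0.99719938 -0.        ]
origin from strip [0.51675022 0.09021635 0.        ]
bracket in cradle (np.float64(88.88663509045142), np.float64(-68.59430161613811))
bracket in cradle (np.float64(88.75213325050875), np.float64(74.73065452597217))
bracket in cradle (np.float64(48.838446532943564), np.float64(-72.89934528607441))
bracket in cradle (np.float64(47.832131510797986), np.float64(74.90812547280402))
(np.float64(-53.58536962993617), np.float64(-76.53476215334494))
(np.float64(-53.58536962993617), np.float64(74.6984324881768))
(np.float64(-15.3020034
[... 363 characters left out ...]
yl [ 0.44230163 -0.00602229  0.0445    ] (np.float64(-101.53705795542626), np.float64(67.04248963117217)) -87.81771912070485
cyl ends (np.float64(-100.5405967093799), np.float64(-89.63450592720065)) (np.float64(-100.74583040919696), np.float64(134.86258325643553))
2.0 [0.525 0.204 0.202] [171. 192.] [303. 186.]
2.05 [0.526 0.21  0.199] [160. 192.] [301. 189.]
2.1 [0.526 0.216 0.196] [150. 192.] [300. 191.]
2.15 [0.527 0.222 0.192] [139. 192.] [298. 194.]
2.2 [0.527 0.227 0.188] [130. 192.] [296. 196.]
2.25 [0.527 0.233 0.184] [121. 192.] [295. 199.]
2.3 [0.528 0.238 0.18 ] [112. 192.] [293. 202.]
2.35 [0.528 0.243 0.175] [104. 193.] [292. 205.]
2.4 [0.529 0.247 0.17 ] [ 97. 193.] [291. 208.]
```

```bash
python3 -m creep '[[[25,31,0,0,0,5],[25,31,0,0,0,5],[25,31,0,0,0,5],[25,31,0,0,0,5],[25,31,0,0,0,5]]]' -1
python3 -m creep '[[[25,31,0,0,0,5],[25,31,0,0,0,5],[25,31,0,0,0,5],[25,31,0,0,0,5],[25,31,0,0,0,5]]]'
```

```text
time: 0.62
tool_pos: [0.3002, -0.3391, 0.4023]
tool_rot: [-3.141, 0.002, 0.783]
contact_force: [1.4, -0.6, -0.1]
opening: 0.092
time: 1.03
tool_pos: [0.4288, -0.1751, 0.4025]
tool_rot: [-3.141, 0.002, 1.24]
contact_force: [0.4, -1.4, -0.3]
opening: 0.0917
```

```bash
python3 -m creep '[[[26,30,0,0,0,5],[26,30,0,0,0,5],[26,30,0,0,0,4.7],[0,0,-35,0,0,0],[0,0,-35,0,0,0]]]'
python3 -m creep '[[[0,0,-35,0,0,0],[0,0,-30,0,0,0],[0,0,-20,0,0,0],[0,0,0,0,0,0]]]'
```

```text
time: 1.45
tool_pos: [0.5148, -0.0727, 0.3375]
tool_rot: [3.124, 0.004, 1.525]
contact_force: [-0.6, -0.4, -0.9]
opening: 0.0917
time: 1.78
tool_pos: [0.5135, -0.0694, 0.2434]
tool_rot: [3.132, 0.002, 1.53]
contact_force: [-0.8, 0.3, -0.7]
opening: 0.0919
```

```bash
python3 -m creep '[[[-4,-8,0,0.3,0,-1],[-3,-8,0,0.3,0,-0.9],[0,0,-18,0,0,0],[0,0,-15,0,0,0],[0,0,0,0,0,0]]]'
python3 - <<'E'
from h import *
cv2.imwrite("pics/scene1.png",viewer.read_camera("scene")[120:320,200:460].repeat(3,0).repeat(3,1))
print(robot.observe()["tool_pos"],robot.observe()["tool_rot"])
E
```

```text
time: 2.2
tool_pos: [0.5073, -0.0895, 0.2151]
tool_rot: [3.124, -0.008, 1.491]
contact_force: [-0.5, 0.0, -0.3]
opening: 0.0918
[ 0.50772836 -0.08958743  0.21629671] [ 3.12255045 -0.0075186   1.49090516]
```

View pics/scene1.png

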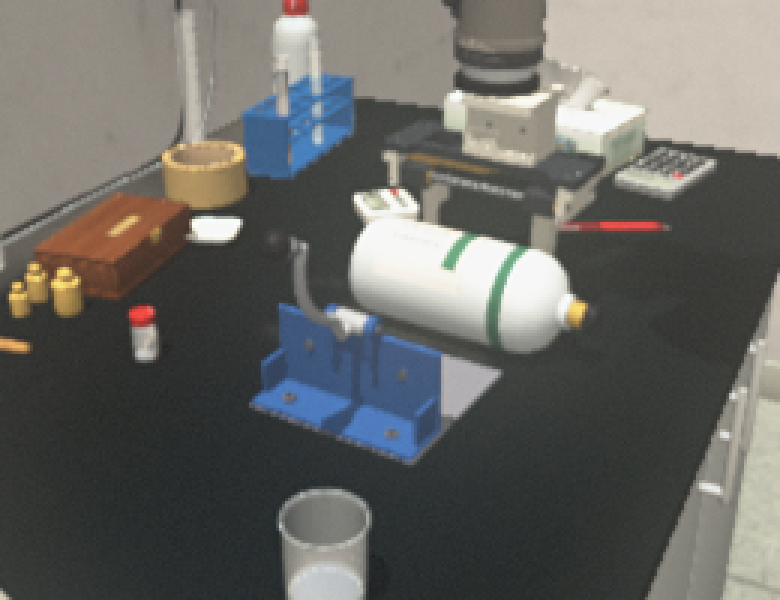

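The scene crop shows the open gripper standing behind the cylinder (finger at about (540,235)), clear of the timer and the pen. Next: level the tool, lower it a little and approach slowly.

```bash
python3 -m creep '[[[0,0,-5,-0.3,1.1,0.3],[0,0,-5,0,0,0],[0.4,5,0,0,0,0],[0.4,5,0,0,0,0],[0.3,4,0,0,0,0]]]'
python3 -m creep '[[[0.2,3,0,0,0,0],[0.2,3,0,0,0,0],[0.2,2.5,0,0,0,0],[0.2,2.5,0,0,0,0],[0.2,2.5,0,0,0,0]]]'
```

```text
time: 2.67
tool_pos: [0.5103, -0.077, 0.2109]
tool_rot: [3.134, 0.002, 1.493]
contact_force: [0.0, 0.7, -1.0]
opening: 0.092
time: 3.08
tool_pos: [0.5117, -0.0607, 0.2119]
tool_rot: [3.133, 0.002, 1.495]
contact_force: [-0.2, 0.5, 0.4]
opening: 0.0919
```

```bash
cat >> h.py <<'E'
O=np.array([0.5168,0.0902,0]); Y=np.array([-.9972,.0748,0]); X=np.array([.0748,.9972,0]); Z=np.array([0,0,1.])
def cr(p): p=np.array(p)-O; return np.round([p@X*1e3,p@Y*1e3,p[2]*1e3],1)
def neck(name="scene"):
    im=viewer.read_camera(name); h=cv2.cvtColor(im,cv2.COLOR_BGR2HSV)
    m=((h[...,0]>12)&(h[...,0]<28)&(h[...,1]>140)&(h[...,2]>120)).astype(np.uint8)
    n,l,st,c=cv2.connectedComponentsWithStats(m); out=[]
    for i in range(1,n):
        if st[i,4]>=8:
            p=cr(onplane(name,*c[i],.0445))
            if abs(p[0])<140 and 70<p[1]<140: out.append((st[i,4],p))
    return max(out,key=lambda o:o[0]) if out else None
E
python3 -c "
from h import *
print(neck(),neck('top'),cr(robot.observe()['tool_pos']))"
python3 -m creep '[[[0.2,2.5,0,0,0,0],[0.2,2.5,0,0,0,0],[0.2,2.5,0,0,0,0],[0.2,2.5,0,0,0,0],[0.2,2.5,0,0,0,0]]]'
python3 -c "
from h import *
print(neck(),neck('top'),cr(robot.observe()['tool_pos']))"
```

```text
None None [-150.8   -6.2  211.9]
time: 3.6
tool_pos: [0.5127, -0.0476, 0.2117]
tool_rot: [3.133, 0.002, 1.494]
contact_force: [-0.5, -1.0, -0.1]
opening: 0.0918
None None [-137.5   -6.2  211.7]
```

Run:
```python
from h import *
for n in("scene","top"):
    im=viewer.read_camera(n); h=cv2.cvtColor(im,cv2.COLOR_BGR2HSV)
    m=((h[...,0]>10)&(h[...,0]<32)&(h[...,1]>100)&(h[...,2]>80)).astype(np.uint8)
    k,l,st,c=cv2.connectedComponentsWithStats(m)
    for i in range(1,k):
        if st[i,4]>=6: print(n,st[i],cr(onplane(n,*c[i],.0445)))
```

```text
scene [254 168  28  22 382] [-181.5 -355.8   44.5]
scene [329 178   9   2  10] [-302.8 -174.8   44.5]
scene [231 184  10   7  18] [ -85.4 -403.9   44.5]
scene [212 191  18  13  35] [  -3.7 -387.3   44.5]
scene [235 191  13  11  67] [ -44.5 -343.7   44.5]
scene [249 194   6   8  33] [ -47.  -302.1   44.5]
scene [203 204  25  22 340] [  89.8 -305.2   44.5]
scene [233 207   3   4   6] [  33.8 -294.8   44.5]
scene [237 209   4   5   9] [  37.  -273.7   44.5]
scene [386 224   6   9  42] [-83.2 112.3  44.5]
scene [183 230  27   8 124] [ 181.  -275.6   44.5]
top [362  79  35  35 469] [-237.7 -389.2   44.5]
top [ 287   88   52   38 1030] [ -40.6 -351.4   44.5]
top [278  99   8   9  62] [  48.4 -357.5   44.5]
top [334  98   6   6  20] [-113.2 -376.4   44.5]
top [248 103   8  26 122] [ 134.7 -316.8   44.5]
top [269 102   7   8  48] [  76.3 -348.    44.5]
top [275 112  10  11  92] [  51.8 -315.7   44.5]
```

```bash
sed -i 's/>12)&(h\[...,0\]<28)&(h\[...,1\]>140)&(h\[...,2\]>120)/>10)\&(h[...,0]<32)\&(h[...,1]>100)\&(h[...,2]>80)/' h.py
for i in 1; do python3 -m creep '[[[0.2,2.5,0,0,0,0],[0.2,2.5,0,0,0,0],[0.2,2.5,0,0,0,0],[0.2,2.5,0,0,0,0],[0.2,2.5,0,0,0,0]]]'
python3 -m creep '[[[0.2,2.5,-1,0,0,0],[0.2,2.5,-1,0,0,0],[0.2,2.5,-1,0,0,0],[0.2,2.5,-1,0,0,0],[0.2,2.5,0,0,0,0]]]'
python3 -m creep '[[[0.2,2.5,-1,0,0,0],[0.2,2.5,-1,0,0,0],[0.2,2.5,-1,0,0,0],[0.2,2.5,0,0,0,0],[0.2,2.5,0,0,0,0]]]'; done
python3 -c "
from h import *
print(neck(),cr(robot.observe()['tool_pos']))"
```

```text
time: 4.22
tool_pos: [0.5138, -0.0348, 0.2117]
tool_rot: [3.133, 0.003, 1.494]
contact_force: [-0.6, -0.5, -0.3]
opening: 0.0917
time: 4.63
tool_pos: [0.5149, -0.0206, 0.2073]
tool_rot: [3.133, 0.002, 1.494]
contact_force: [0.1, -1.1, -0.1]
opening: 0.0921
time: 5.05
tool_pos: [0.5159, -0.0067, 0.2038]
tool_rot: [3.134, 0.002, 1.494]
contact_force: [-1.3, -0.4, 0.0]
opening: 0.0918
(np.int32(46), array([-45.1, 111.9,  44.5])) [-96.3  -6.4 203.8]
```

```bash
python3 -m creep '[[[0.2,2.5,0,0,0,0],[0.2,2.5,0,0,0,0],[0.2,2.5,0,0,0,0],[0.2,2.5,1,0,0,0],[0.2,2.5,1,0,0,0]]]'
python3 -c "
from h import *
print(neck(),cr(robot.observe()['tool_pos']))"
python3 -m creep '[[[0.2,2,2,0,0,0],[0.2,2,2,0,0,0],[0.2,2,2,0,0,0]]]'
python3 -c "
from h import *
print(neck(),cr(robot.observe()['tool_pos']))"
```

```text
time: 5.52
tool_pos: [0.517, 0.0067, 0.2061]
tool_rot: [3.134, 0.004, 1.495]
contact_force: [-2.9, -12.9, 8.9]
opening: 0.0914
(np.int32(46), array([-32.7, 112. ,  44.5])) [-83.1  -6.5 206.4]
time: 5.82
tool_pos: [0.5176, 0.0124, 0.213]
tool_rot: [3.134, 0.005, 1.495]
contact_force: [-1.4, -2.9, 1.9]
opening: 0.0917
(np.int32(47), array([-29.1, 111.2,  44.5])) [-77.   -6.7 213.4]
```

Run:
```python
from h import *
a=viewer.read_camera("scene")[160:280,260:420]; b=viewer.read_camera("top")[180:280,240:370]
A=cv2.resize(a,None,fx=3,fy=3); B=cv2.resize(b,None,fx=3,fy=3)
W=np.zeros((360,880,3),np.uint8); W[:,:480]=A; W[:300,480:870]=B
cv2.imwrite("pics/c2.png",W[:,:800]); print(cr(robot.observe()['tool_pos']),robot.observe()['contact_force'])
```

```text
[-77.3  -6.8 213. ] [ 0.37400941 -2.57979654  0.80257665]
```

View pics/c2.png

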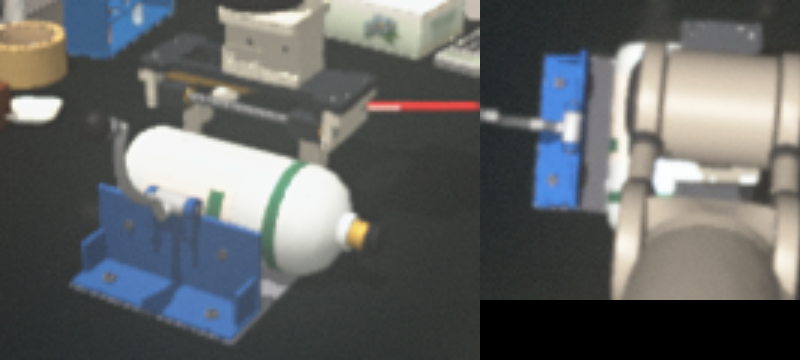

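Scene: the cylinder lies across the strip side of the cradle, with its neck at crop (358,235) and its body parallel to the bracket. Continuing over the crest with the diagonal push.

```bash
python3 -m creep '[[[0.2,2,1.5,0,0,0],[0.2,2,1.5,0,0,0],[0.2,2,1,0,0,0]]]'
python3 -c "
from h import *
print(neck(),cr(robot.observe()['tool_pos']))"
python3 -m creep '[[[0.2,2,1,0,0,0],[0.2,2,1,0,0,0]]]'
python3 -c "
from h import *
print(neck(),cr(robot.observe()['tool_pos']))"
```

```text
time: 6.22
tool_pos: [0.5185, 0.0185, 0.2174]
tool_rot: [3.133, 0.006, 1.495]
contact_force: [0.2, -1.2, 0.8]
opening: 0.0917
(np.int32(47), array([-24.5, 110.3,  44.5])) [-70.9  -7.1 217.5]
time: 6.43
tool_pos: [0.5188, 0.0237, 0.2193]
tool_rot: [3.133, 0.004, 1.495]
contact_force: [-0.1, 0.3, 0.2]
opening: 0.0918
(np.int32(47), array([-17. , 110.6,  44.5])) [-65.8  -7.  219.5]
```

```bash
python3 -m creep '[[[0,0,0,0,0,0],[0,0,0,0,0,0]]]'
python3 -c "
from h import *
print(neck(),cr(robot.observe()['tool_pos']))"
```

```text
time: 6.65
tool_pos: [0.5188, 0.0246, 0.2193]
tool_rot: [3.133, 0.004, 1.496]
contact_force: [0.1, -0.7, -0.0]
opening: 0.0917
(np.int32(50), array([ -3.6, 112. ,  44.5])) [-65.3  -6.9 219.3]
```

```bash
python3 -m creep '[[[0,-3,0,0,0,0],[0,-3,0,0,0,0],[0,0,0,0,0,0]]]' >/dev/null
python3 - <<'E'
from h import *
print(neck(),neck())
cv2.imwrite("pics/c3.png",cv2.resize(viewer.read_camera("scene")[180:270,270:400],None,fx=5,fy=5,interpolation=cv2.INTER_CUBIC))
print(cr(robot.observe()['tool_pos']))
# expected silhouette: neck for seated at y=112
for x in(-5,-3,0): print(x,np.round(proj("scene",O+X*x*1e-3+Y*.112+Z*.0445),1))
E
```

```text
(np.int32(48), array([ -4.3, 111.7,  44.5])) (np.int32(50), array([ -3.6, 112. ,  44.5]))
[-71.3  -7.2 219.1]
-5 [375.  241.8]
-3 [374.6 242.2]
0 [374.  242.8]
```

View pics/c3.png

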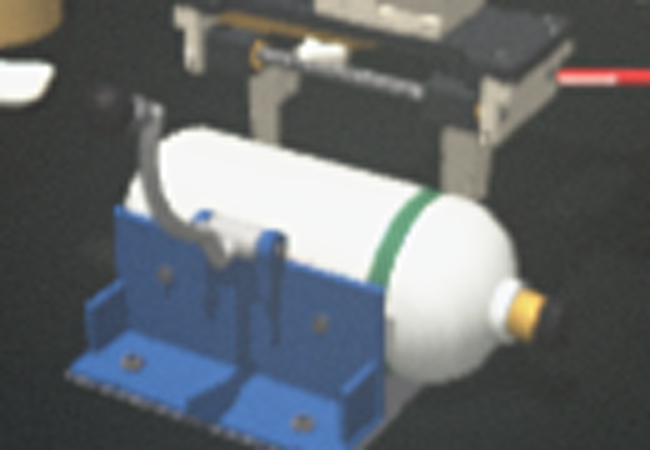

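The crop shows the cylinder dropped in behind the bracket and parallel to it, with its neck at crop (520,315). A gentle nudge will confirm it rests on both bumpers.

```bash
python3 -m creep '[[[0.2,3,-3,0,0,0],[0.2,3,-3,0,0,0],[0.2,2.5,0,0,0,0],[0.1,1.5,0,0,0,0],[0.1,1.5,0,0,0,0]]]'
python3 -m creep '[[[0.1,1,0,0,0,0],[0.1,1,0,0,0,0]]]'
python3 -c "
from h import *
print(neck(),cr(robot.observe()['tool_pos']))"
```

```text
time: 7.52
tool_pos: [0.5195, 0.031, 0.2122]
tool_rot: [3.134, 0.004, 1.496]
contact_force: [0.7, -0.0, 0.1]
opening: 0.0918
time: 7.68
tool_pos: [0.5197, 0.0336, 0.2122]
tool_rot: [3.134, 0.004, 1.496]
contact_force: [0.6, -2.5, 1.0]
opening: 0.0919
(np.int32(48), array([ -4.3, 111.7,  44.5])) [-56.2  -7.1 212.2]
```

```bash
python3 -m creep '[[[0.1,1,0,0,0,0],[0.1,1,0,0,0,0]]]'
python3 -m creep '[[[-0.4,-5,0,0,0,0],[-0.7,-10,0,0,0,0],[-1,-15,0,0,0,0],[0,-10,20,0,0,0],[0,0,40,0,0,0]]]'
python3 -m creep '[[[0,0,40,0,0,0],[0,0,40,0,0,0],[0,0,40,0,0,0],[0,0,40,0,0,0],[0,0,20,0,0,0]]]'
python3 -c "
from h import *
print(neck(),cr(robot.observe()['tool_pos']))"
```

```text
time: 7.9
tool_pos: [0.5199, 0.0344, 0.2123]
tool_rot: [3.134, 0.007, 1.496]
contact_force: [-0.8, -8.6, -0.7]
opening: 0.0918
time: 8.32
tool_pos: [0.5152, -0.0085, 0.2671]
tool_rot: [-3.135, 0.005, 1.497]
contact_force: [0.7, 0.4, 0.7]
opening: 0.092
time: 8.73
tool_pos: [0.5126, -0.0126, 0.4571]
tool_rot: [-3.135, 0.003, 1.494]
contact_force: [1.3, 0.1, 0.1]
opening: 0.0916
(np.int32(49), array([ -4.2, 111.9,  44.5])) [-102.9   -3.8  459.9]
```

```bash
python3 -m creep '[[[2,33,0,-0.2,-0.4,0],[2,33,0,0,0,0],[2,33,0,0,0,0],[2,33,0,0,0,0],[2,33,0,0,0,0]]]'
python3 - <<'E'
from h import *
o1,d1=ray("top",231.6,217.0); o2,d2=ray("scene",291,199)
A=np.c_[d1,-d2]; s,*_=np.linalg.lstsq(A,o2-o1,rcond=None)
p,q=o1+d1*s[0],o2+d2*s[1]; k=(p+q)/2; print(k,np.linalg.norm(p-q),cr(k)); c=cr(k); print("q",np.arctan2(c[2]-79,-(c[0]-58)),np.hypot(c[2]-79,c[0]-58))
print(robot.observe()['tool_pos'],robot.observe()['tool_rot'])
E
```

```text
time: 9.2
tool_pos: [0.5227, 0.1489, 0.4635]
tool_rot: [3.126, 0.008, 1.481]
contact_force: [0.6, -0.5, 0.1]
opening: 0.0922
[0.53125668 0.23846437 0.1861729 ] 0.0025677789710939194 [148.9  -3.3 186.2]
q 2.274097753432735 140.5512362094336
[0.52273815 0.14886901 0.46351272] [3.12631091 0.00800745 1.48130757]
```

```bash
python3 -m creep '[[[2,28,0,0.4,0.9,0.9],[2,28,0,0,0,0],[1,22,-10,0,0,0],[0,5,-25,0,0,0],[0,0,-20,0,0,0]]]'
python3 - <<'E'
from h import *
print(robot.observe()['tool_pos'],robot.observe()['tool_rot'],cr(robot.observe()['tool_pos']))
cv2.imwrite("pics/k1.png",np.vstack([viewer.read_camera("wrist")[:, :],])) 
a=viewer.read_camera("scene")[100:270,220:420]; cv2.imwrite("pics/k2.png",cv2.resize(a,None,fx=3,fy=3))
E
```

```text
time: 9.62
tool_pos: [0.5276, 0.2399, 0.4093]
tool_rot: [3.136, -0.004, 1.505]
contact_force: [-0.0, -0.2, 0.2]
opening: 0.0917
[0.52758457 0.23986478 0.40934141] [ 3.13603856 -0.00438922  1.50466862] [1.501e+02 4.000e-01 4.093e+02]
```

View pics/k1.png

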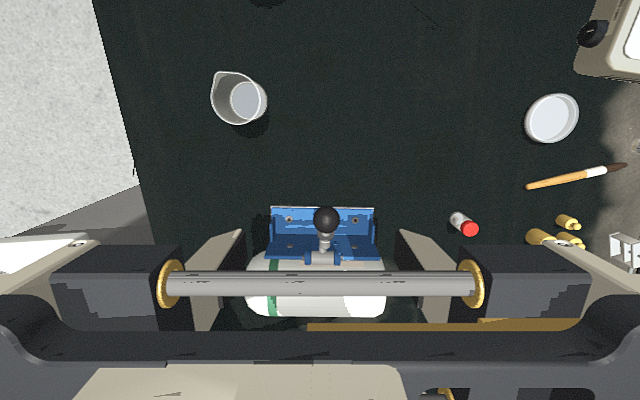

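View pics/k2.png

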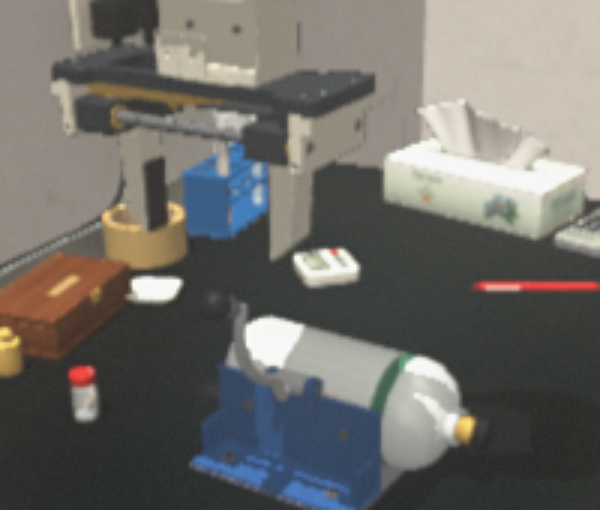

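The wrist view shows the knob (326,219) centred between the open fingers. The scene view shows the gripper above the knob (212,303), which stands off the cylinder. Next, a refined knob position from the wrist ray.

Run:
```python
from h import *
from scipy.spatial.transform import Rotation as R
m=viewer.camera_model("wrist"); M=np.array(m["mount"]); o=robot.observe()
T=np.eye(4); T[:3,:3]=R.from_euler("xyz",o["tool_rot"]).as_matrix(); T[:3,3]=o["tool_pos"]
C=T@M; d=C[:3,:3]@np.array([(326-m["cx"])/m["fx"],-(219-m["cy"])/m["fy"],-1])
for z in np.arange(.168,.2,.004):
    p=C[:3,3]+d*(z-C[2,3])/d[2]; c=cr(p); print(c,np.hypot(c[0]-58,c[2]-79),"q",np.arctan2(c[2]-79,c[0]*-1+58))
```

```text
[141.7  -4.3 168. ] 122.17483374246923 q 2.3255150630884276
[143.3  -4.3 172. ] 126.1946512337191 q 2.3130356650840924
[144.9  -4.2 176. ] 130.2329067478723 q 2.3013284578316036
[146.4  -4.1 180. ] 134.222054819616 q 2.2897665002311345
[148.  -4. 184.] 138.29316685939332 q 2.279422598922567
[149.6  -3.9 188. ] 142.3782286727855 q 2.269671270043352
[151.2  -3.8 192. ] 146.47607313141623 q 2.260464716360483
[152.8  -3.7 196. ] 150.58565668748136 q 2.251759964056754
```

```bash
python3 -m creep '[[[1.5,-2,-20,0,0,-0.4],[2,-2,-20,0,0,0],[0,0,-15,0,0,0],[0,0,-8,0,0,0],[0,0,0,0,0,0]]]'
python3 -c "
from h import *
print(robot.observe()['tool_pos'],cr(robot.observe()['tool_pos']))"
```

```text
time: 10.13
tool_pos: [0.5326, 0.2312, 0.3468]
tool_rot: [3.137, -0.004, 1.494]
contact_force: [-0.3, 0.2, 0.4]
opening: 0.0919
[0.53257455 0.23117559 0.34682039] [141.8  -5.2 346.8]
```

```bash
python3 -m creep '[[[-0.5,4.5,-4,0,0,0],[0,0,-3,0,0,0],[0,0,0,0,0,0]]]'
python3 -m creep '[[[0,0,0,0,0,0],[0,0,0,0,0,0],[0,0,0,0,0,0],[0,0,0,0,0,0],[0,0,0,0,0,0]]]' 1 8
python3 -m creep '[[[0,0,0,0,0,0],[0,0,0,0,0,0],[0,0,0,0,0,0],[0,0,0,0,0,0],[0,0,0,0,0,0]]]'
python3 -c "
from h import *
print(cr(robot.observe()['tool_pos']))"
```

```text
time: 10.38
tool_pos: [0.5331, 0.2352, 0.3424]
tool_rot: [3.133, -0.005, 1.492]
contact_force: [-0.5, 0.8, -0.1]
opening: 0.092
time: 10.8
tool_pos: [0.5334, 0.2356, 0.3452]
tool_rot: [3.129, -0.007, 1.493]
contact_force: [-0.4, -0.3, -0.9]
opening: 0.0629
time: 11.22
tool_pos: [0.5334, 0.2357, 0.3454]
tool_rot: [3.129, -0.007, 1.493]
contact_force: [0.0, -0.8, -0.4]
opening: 0.0298
[146.3  -5.6 345.4]
```

```bash
python3 -m creep '[[[0,0,-5,0,0,0],[0,0,0,0,0,0],[0,0,0,0,0,0],[0,0,0,0,0,0],[0,0,0,0,0,0]]]'
python3 -c "
from h import *
c=cr(robot.observe()['tool_pos']);print(c)
K=lambda q:(58-135*np.cos(q),79+135*np.sin(q)+159)
for q in np.arange(2.29,-.01,-.1): print(round(q,2),np.round(K(q),1),np.round(np.subtract(K(q-.1),K(q)),1))"
```

```text
time: 11.63
tool_pos: [0.5321, 0.2366, 0.3396]
tool_rot: [3.133, -0.009, 1.493]
contact_force: [-0.6, 0.5, 0.6]
opening: 0.021
[147.1  -4.3 339.6]
2.29 [146.9 339.6] [-10.6   8.4]
2.19 [136.4 347.9] [-11.4   7.3]
2.09 [125.  355.2] [-12.    6.1]
1.99 [112.9 361.3] [-12.6   4.9]
1.89 [100.4 366.2] [-13.    3.6]
1.79 [ 87.4 369.8] [-13.3   2.3]
1.69 [ 74.1 372. ] [-13.5   0.9]
1.59 [ 60.6 373. ] [-13.5  -0.4]
1.49 [ 47.1 372.6] [-13.4  -1.8]
1.39 [ 33.7 370.8] [-13.1  -3.1]
1.29 [ 20.6 367.7] [-12.8  -4.4]
1.19 [  7.8 363.3] [-12.3  -5.6]
1.09 [ -4.4 357.7] [-11.6  -6.8]
0.99 [-16.1 350.9] [-10.9  -8. ]
0.89 [-27.  342.9] [-10.  -9.]
0.79 [-37.  333.9] [ -9.1 -10. ]
0.69 [-46.1 323.9] [ -8.1 -10.8]
0.59 [-54.2 313.1] [ -6.9 -11.6]
0.49 [-61.1 301.5] [ -5.7 -12.2]
0.39 [-66.9 289.3] [ -4.5 -12.7]
0.29 [-71.4 276.6] [ -3.2 -13.1]
0.19 [-74.6 263.5] [ -1.9 -13.4]
0.09 [-76.5 250.1] [ -0.5 -13.5]
```

The knob is held (opening 21 mm). Swinging along the arc.

```bash
python3 -m creep '[[[-0.8,-10.6,8.4,0,0,0],[-0.9,-11.4,7.3,0,0,0],[-0.9,-12,6.1,0,0,0],[-0.9,-12.6,4.9,0,0,0]]]'
cat > q.py <<'E'
from h import *
c=cr(robot.observe()['tool_pos']); x,z=c[0]-58,c[2]-159-79; print(c,"q",round(np.arctan2(z,-x),3),"r",round(np.hypot(x,z),1),robot.observe()['contact_force'].round(1),robot.observe()['opening'].round(4))
E
python3 q.py
```

```text
time: 11.97
tool_pos: [0.5281, 0.1905, 0.3676]
tool_rot: [3.133, -0.013, 1.497]
contact_force: [-1.3, 2.1, 0.9]
opening: 0.0208Traceback (most recent call last):
  File "q.py", line 2, in <module>
    c=cr(robot.observe()['tool_pos']); x,z=c[0]-58,c[2]-159-79; print(c,"q",round(np.arctan2(z,-x),3),"r",round(np.hypot(x,z),1),robot.observe()['contact_force'].round(1),robot.observe()['opening'].round(4))
                                                                                                                                                                           ^^^^^^^^^^^^^^^^^^^^^^^^^^^^^^^^
AttributeError: 'float' object has no attribute 'round'
```

```bash
sed -i "s/,robot.observe()\['opening'\].round(4)//" q.py
python3 -m creep '[[[-1,-13,2.5,0,0,0],[-1,-13.3,2,0,0,0],[-1,-13.5,0.5,0,0,0],[-1,-13.5,-0.5,0,0,0]]]'; python3 q.py
python3 -m creep '[[[-1,-13.4,-1.8,0,0,0],[-1,-13.1,-3.1,0,0,0],[-1,-12.8,-4.4,0,0,0]]]'; python3 q.py
```

```text
time: 12.3
tool_pos: [0.5226, 0.1311, 0.3759]
tool_rot: [3.131, -0.013, 1.496]
contact_force: [0.5, 2.1, -6.0]
opening: 0.0211
[ 41.3  -2.7 375.9] q 1.45 r 138.9 [ 0.5  2.1 -6. ]
time: 12.55
tool_pos: [0.5186, 0.086, 0.3659]
tool_rot: [3.131, -0.012, 1.493]
contact_force: [3.3, 3.6, -7.7]
opening: 0.0212
[ -4.1  -2.1 365.9] q 1.119 r 142.2 [ 3.3  3.6 -7.7]
```

```bash
python3 -m creep '[[[-0.6,-8,-9,0,0,0],[-0.6,-8,-10,0,0,0],[-0.5,-7,-9,0,0,0]]]'; python3 q.py
```

```text
time: 12.8
tool_pos: [0.5156, 0.0548, 0.3399]
tool_rot: [3.128, -0.005, 1.489]
contact_force: [-0.8, -1.9, 2.6]
opening: 0.0213
[-35.4  -1.4 339.9] q 0.829 r 138.2 [-0.8 -1.9  2.6]
```

```bash
python3 -m creep '[[[-0.5,-7,-8.5,0,0.2,0.2],[-0.5,-6.2,-9,0,0.2,0],[-0.4,-5.2,-9,0,0,0],[-0.3,-4.5,-9,0,0,0]]]'; python3 q.py
```

```text
time: 13.13
tool_pos: [0.5136, 0.0257, 0.3031]
tool_rot: [3.131, -0.002, 1.489]
contact_force: [1.2, 1.0, -0.1]
opening: 0.0211
[-64.6  -1.6 303.1] q 0.488 r 138.8 [ 1.2  1.  -0.1]
```

```bash
python3 -m creep '[[[-0.2,-3.3,-9,0,0,0],[-0.2,-2.5,-9,0,0,0],[-0.1,-1.8,-9,0,0,0],[-0.1,-1,-8,0,0,0],[0,-0.5,-7,0,0,0]]]'; python3 q.py
```

```text
time: 13.55
tool_pos: [0.5126, 0.0125, 0.2565]
tool_rot: [3.132, 0.002, 1.489]
contact_force: [-1.1, -4.4, 0.8]
opening: 0.021
[-77.7  -1.6 256.5] q 0.135 r 137.0 [-1.1 -4.4  0.8]
```

Now easing down to the stop, watching the force.

```bash
python3 -m creep '[[[0,0,-5,0,0,0],[0,0,-4,0,0,0],[0,0,-4,0,0,0]]]'; python3 q.py
python3 -m creep '[[[0,0,-3,0,0,0],[0,0,-2,0,0,0],[0,0,-2,0,0,0]]]'; python3 q.py
```

```text
time: 13.8
tool_pos: [0.5127, 0.012, 0.2408]
tool_rot: [3.133, 0.003, 1.489]
contact_force: [-0.5, -4.2, 0.5]
opening: 0.0208
[-78.3  -1.8 240.8] q 0.021 r 136.3 [-0.5 -4.2  0.5]
time: 14.05
tool_pos: [0.5129, 0.013, 0.2341]
tool_rot: [3.133, 0.002, 1.49]
contact_force: [-2.7, -1.1, 9.8]
opening: 0.021
[-77.3  -1.8 234.1] q -0.029 r 135.4 [-2.7 -1.1  9.8]
```

```bash
python3 -m creep '[[[0,0,-2,0,0,0],[0,0,-2,0,0,0]]]'; python3 q.py
python3 -m creep '[[[0,0,0,0,0,0],[0,0,0,0,0,0],[0,0,0,0,0,0],[0,0,0,0,0,0],[0,0,0,0,0,0]]]' -1
python3 -m creep '[[[0,0,0,0,0,0],[0,0,0,0,0,0],[0,0,0,0,0,0],[0,0,0,0,0,0],[0,0,0,0,0,0]]]'; python3 q.py
```

```text
time: 14.22
tool_pos: [0.5128, 0.0138, 0.2314]
tool_rot: [3.132, 0.002, 1.491]
contact_force: [-3.0, -2.6, 9.8]
opening: 0.0209
[-76.5  -1.7 231.4] q -0.049 r 134.7 [-3.  -2.6  9.8]
time: 14.63
tool_pos: [0.5123, 0.0162, 0.2308]
tool_rot: [3.133, -0.002, 1.491]
contact_force: [-0.4, -0.7, 0.4]
opening: 0.0499
time: 15.05
tool_pos: [0.5123, 0.0165, 0.2304]
tool_rot: [3.133, -0.002, 1.491]
contact_force: [0.1, 0.7, -0.2]
opening: 0.0828
[-73.8  -1.  230.4] q -0.058 r 132.0 [ 0.1  0.7 -0.2]
```

```bash
python3 -m creep '[[[0,-2,10,0,0,0],[0,-2,20,0,0,0],[0,-2,30,0,0,0],[0,-5,40,0,0,0],[0,-10,38,0,0,0]]]' >/dev/null
python3 -m creep '[[[0,-35,15,0,0,0],[-5,-38,5,0,0,0],[-5,-38,0,0,0,0],[-5,-38,0,0,0,0],[-5,-38,0,0,0,0]]]'
python3 -m creep '[[[-5,-38,0,0,0,0],[-5,-38,0,0,0,0],[-5,-38,0,0,0,0],[-5,-38,0,0,0,0],[0,0,0,0,0,0]]]'
python3 - <<'E'
from h import *
t=viewer.read_camera("top"); s=viewer.read_camera("scene")
W=np.zeros((510,800,3),np.uint8)
A=cv2.resize(t[180:280,230:360],None,fx=3,fy=3,interpolation=cv2.INTER_CUBIC); B=cv2.resize(s[180:280,270:400],None,fx=3,fy=3,interpolation=cv2.INTER_CUBIC)
W[:300,:390]=A; W[:300,400:790]=B
W[305:505,:320]=cv2.resize(t,(320,200)); W[305:505,400:720]=cv2.resize(s,(320,200))
cv2.imwrite("pics/f1.png",W)
K=O-X*.077+Z*.079; print("knob shut px",np.round(proj("top",K),1),np.round(proj("scene",K),1))
E
```

```text
time: 15.88
tool_pos: [0.488, -0.193, 0.4048]
tool_rot: [3.128, 0.001, 1.504]
contact_force: [0.5, 0.2, -0.6]
opening: 0.0917
time: 16.3
tool_pos: [0.4623, -0.3582, 0.4101]
tool_rot: [3.123, 0.007, 1.498]
contact_force: [-0.5, -0.2, -0.6]
opening: 0.0918
knob shut px [318.1 224.9] [347.2 206. ]
```

View pics/f1.png

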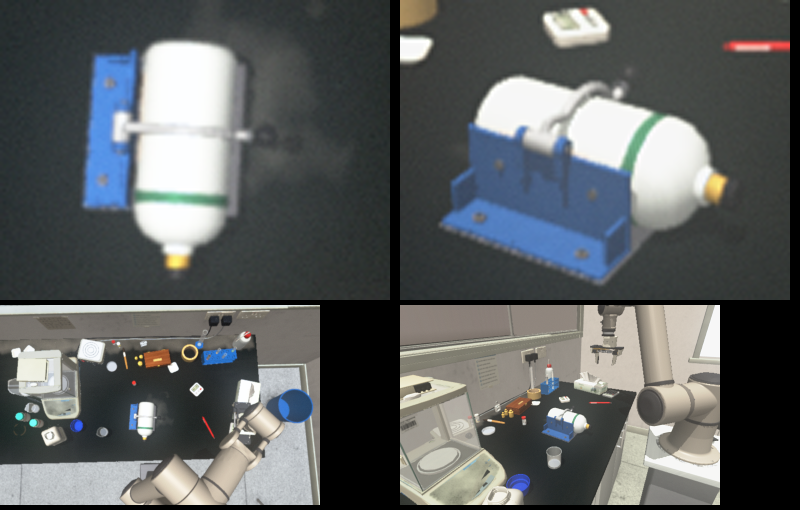

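The final view shows the cylinder square in the cradle. The bar arches over it, and the knob is at top pixel (318,225.7), against (318.1,224.9) predicted for fully shut. The arm is clear and the bystanders have not moved, so I am handing in.

```bash
python3 -c "
from h import *
print(neck(),neck('top'),robot.observe()['time']); print(robot.hand_in())"
```

```text
(np.int32(49), array([ -4.2, 111.9,  44.5])) (np.int32(34), array([  1.2, 121.5,  44.5])) 16.5
the job is handed in; nothing more can be done
None
```

The cylinder is parked in the cradle and the keeper is shut over it. I handed the job in at 16.5 s with the arm clear of everything.

- **Rolling:** I pushed the cylinder from behind with both open fingers at about 30 mm/s, moving the fingers upward as it climbed the strip. It dropped into the seat by itself. The highest force printed after a move was about 16 N, at the strip. A gentle push afterwards met 8.6 N with less than 1 mm of movement, so it was against the bumpers.
- **Keeper:** I gripped the knob, swung it along its arc and pressed it down until the force held at 9.8 N and the pads began to slip. Then I opened the fingers and backed away.
- **Last checks:**
  - In the final pictures the cylinder lies parallel to the bracket and the bystanders look unmoved; I judged both by eye.
  - The knob in the top view is within 1 px of the fully shut position. In the scene view it is about 2 px off, the same offset that camera showed with the keeper open.
- **Disagreement:** the two cameras put the neck at cradle x = +1.2 mm (top) and -4.2 mm (scene). I took this as scene-camera bias, because the push found the cylinder firm against the bumpers and the keeper went fully down.

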